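# Zero a board-gap gauge and back it off a quarter turn

## Task

Set the gap of the aluminium board gauge on the bench: turn its thumbscrew clockwise until the brass foot bottoms finger-tight on the anvil, without forcing it, then back the screw off a quarter of a turn so that boards will slide under the foot, and let go. Leave the other things on the bench where they are.

Things in the scene. Friction and masses are not known exactly. Their poses are not given: they have to be found in the camera images.
- gauge: Board gauge, fixed to the bench: aluminium base plate 130 x 100 mm, 14 mm thick, a column near one end and an arm 50 mm wide over the base, its top 95 mm above the bench, carrying the thumbscrew. Origin on the bench surface, right under the vertical screw axis; z up; x points from the column towards the open end.
- screw (a joint): Angle of the thumbscrew, rad; grows when turned clockwise seen from above, which lowers the foot by 24 mm a turn (3.82 mm per rad). The zero is arbitrary. It turns against a light steady drag of about 0.04 N m and stays where it is left. It bottoms at an angle that differs every time and must be felt, 1 to 3.5 rad of turning from the start.
- screw_grip (a point): Point on the screw axis at the height to grip, 127 mm above the bench. The thumbscrew is a black bar 42 mm long, 14 mm thick, 32 mm tall (from 102 to 134 mm above the bench), white mark on its +x half, on a brass skirt of 42 mm diameter. x runs along the bar, y across its thickness, z up. It turns in place without rising or sinking; nothing within 100 mm stands as high.
- foot: Flat brass foot, 26 mm in diameter, 6 mm thick, on a steel spindle below the arm; slides straight up and down as the screw turns. Origin at the centre of its underside, z up. Once it meets the anvil the screw's torque climbs steeply within about 20 degrees: from 0.13 N m it is finger-tight, 0.2 to 0.3 N m is a good firm stop, above 0.5 N m it is overtightened.
- foot_face (a point): Centre of the foot's flat underside; z up.
- anvil: Dark steel pad 34 x 34 mm standing up out of the gauge's base under the foot, fixed, at a height that differs every time. Origin at the centre of its underside (inside the base), 28 mm below its top.
- anvil_top (a point): Centre of the anvil's flat top; z up. The foot bottoms here.
- spool: Spool of solder wire, standing, 52 mm in diameter, 50 mm tall, loose, a bystander. Origin at the centre of its underside.
- transformer: Small red transformer with a dark core, 34 x 36 x 34 mm, loose, a bystander. Origin at the centre of its underside.
- tin: Flat round flux tin with a yellow lid, 60 mm in diameter, 22 mm tall, loose, a bystander. Origin at the centre of its underside.

How it is judged:
By the outcome, as a careful person would: the job done as asked, in the order asked, and still so for the second after the job is handed in, with the robot touching nothing.
It also fails if it takes over 72 s, if anything falls off the work surface, if the arm or the gripper's body presses on something with over 40 N, if the wrist force passes 120 N, or if a joint passes its speed limit or range.

## Robot

A 6-joint arm with a two-finger parallel gripper is mounted at the origin on the work surface. World frame = base frame: x ahead of the robot, y to its left, z up, the work surface at z = 0. Lengths are in m, angles in rad, forces in N, time in s.
With the tool pointing down it reaches from about 0.35 to 0.775 m from the base axis. Payload 7.3 kg.
Tool frame: the origin (TCP) lies at the centre of the arm's flange, where the gripper is bolted on; the fingertips stand 178 mm ahead of it and the grasp point (between the pads) lies 159 mm ahead of it; z points along the fingers, y is the line along which they close (so a half turn about z gives the same grasp; the last joint's range is limited). The gripper opens to 92 mm and grips with 3 to 60 N. Pads are 19 mm wide; open, the fingers measure 130 mm over their backs; the gripper's body (75 mm by 190 mm) begins 47 mm behind the grasp point.
Start: joints at [1.154, 0.342, 1.524, -0, 1.275, -0.146], TCP at [0.14, 0.506, 0.405] pointing down, gripper open.
Joint ranges: [-2.53, 2.53], [-0.77, 2.02], [0.04, 2.7], [-1, 4.14], [0.28, 2.66], [-3.11, 3.11]. Speed limits (rad/s): [2.57, 2.57, 3.14, 3.14, 3.14, 3.14].

## Interface

Orientations are given as [roll, pitch, yaw] about the fixed x, y, z axes, in that order (R = Rz(yaw) Ry(pitch) Rx(roll)).
In Python, from cell import robot, read_camera gives the robot as it stands (robot), with the cameras as plain functions.
- The arm moves only by the shell command python3 drive.py 'ROWS' [OPENING] [FORCE]. ROWS is a JSON list of rows, 1 to 8 of them, each of 6 numbers: dx, dy, dz in m, then a rotation vector rx, ry, rz in rad; each row shifts and turns the commanded pose from where the row before left it, along the tool's axes as they then stand; what a row does not reach is not made up. A row lasts 1/12 s, in which the tool goes at most 0.0417 m and 0.125 rad, less where a joint would pass 70% of its speed; a pose out of reach is approached as far as the arm can. OPENING is the finger opening in m, set as the command begins (- or left out keeps the last). The fingers move at their own pace and stop on an object; FORCE is the grip in N (left out, the last holds). Time passes only in rows, so rows that do not move let the fingers close. It prints the time, the measured TCP pose, the force, the opening and the grip force at its end.
- robot.observe(): the state, without advancing time (a new reading comes with each control period).
- read_camera(name): name is "scene" or "top"; returns a dict with "image" (384x512x3 uint8, red, green, blue), "fx", "fy", "cx", "cy" (pixels), "pose" (4x4, takes a point from camera to world coordinates). Camera axes: x right, y down, z forward; pixel columns grow to the right and rows downward; lengths in m; the calibration is good to about 2 mm. A picture is of the moment at which its call begins. There is no depth.
- robot.hand_in(): hands the job in; it is judged then, once.
The state is a dict: "time": time; "qpos": joint angles; "qvel": joint speeds; "joint_efforts": joint torques, N m; "tool_pos": TCP position; "tool_rot": TCP orientation; "contact_force": force on the tool from outside, world axes, zero at the start; "torque": the same for the moment, N m; "opening": finger opening in m; "grip_force": force on a finger pad.
Only numpy, scipy, OpenCV 4.12 (cv2) and the standard library are available. Lean on these libraries where they do the work, as an engineer would, in place of code of your own. Each camera call takes 0.05 s, during which the arm holds its last target. There are 200 camera calls.

## Working session

There is one attempt and no reset: what is moved stays moved. The work goes in short steps, Python scripts to look and compute and a shell command to move; the robot and the scene stay as the last step left them, time stands still between calls to the robot, and variables do not carry over. Pictures are saved under pics/ and viewed, at most 10 in all, crops included, and the job is handed in when it is done.

```bash
ls; mkdir -p pics; python3 - <<'E'
from cell import robot, read_camera
import cv2,numpy as np
for n in("scene","top"):
    c=read_camera(n); cv2.imwrite(f"pics/{n}0.png",c["image"][:,:,::-1])
    print(n,c["fx"],c["fy"],c["cx"],c["cy"],np.round(c["pose"],4).tolist())
print(robot.observe())
E
```

```text
cell.py
drive.py
pics
scene 419.97705795615417 419.97705795615417 254.56703532919877 196.7974708425737 [[-0.0929, 0.544, -0.834, 1.2527], [0.9955, 0.0659, -0.0679, 0.1116], [0.018, -0.8365, -0.5476, 0.5462], [0.0, 0.0, 0.0, 1.0]]
top 422.04822062953434 422.04822062953434 254.88564062291798 193.7930644112123 [[-0.0115, -0.9825, 0.1859, 0.4356], [-0.9997, 0.0076, -0.0213, 0.0649], [0.0195, -0.1861, -0.9823, 0.8773], [0.0, 0.0, 0.0, 1.0]]
{'time': 0.1, 'qpos': array([ 1.15398750e+00,  3.42635639e-01,  1.52493042e+00,  2.36601772e-05,
        1.27537828e+00, -1.45975161e-01]), 'qvel': array([-0.00103573, -0.00190251, -0.00345366,  0.00034844,  0.00066946,
       -0.00227131]), 'joint_efforts': array([ 1.25412906e-03, -4.31999803e+01, -2.44696748e+01,  7.17263133e-02,
        5.26216964e-02, -3.20742208e-05]), 'tool_pos': array([0.1403686 , 0.50576002, 0.40412021]), 'tool_rot': array([-3.14025863e+00, -2.18998341e-04,  2.87075194e+00]), 'contact_force': array([ 0.65252567, -0.33516961,  0.06283891]), 'torque': array([ 4.38072920e-02, -4.23500270e-02, -2.81479867e-05]), 'grip_force': 0.0, 'opening': 0.0916433821907006}
```

View pics/top0.png

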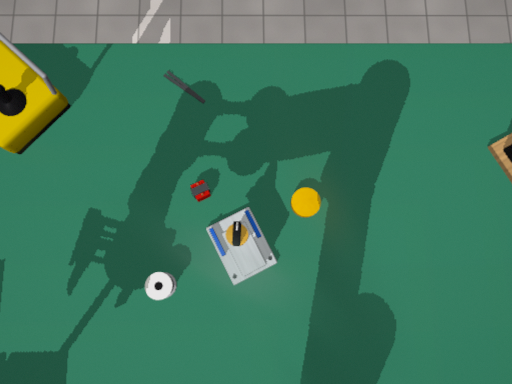

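View pics/scene0.png

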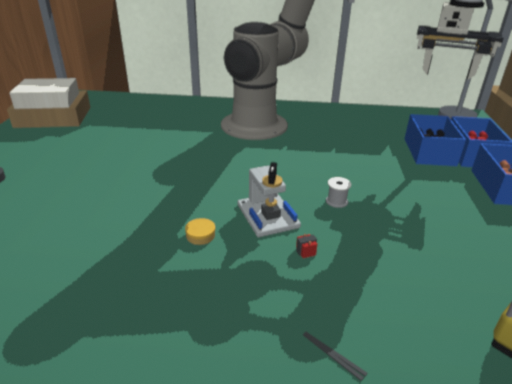

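The top view shows the gauge at about (241,245) with the black bar at (237,233). The transformer is at (201,190), the tin at (306,202) and the spool at (160,286). The scene view shows the bar at (272,173) and the foot and anvil at about (270,208). I'll enlarge both.

```bash
python3 - <<'E'
import cv2,numpy as np
t=cv2.imread("pics/top0.png")[195:295,195:285]; s=cv2.imread("pics/scene0.png")[150:240,230:310]
a=cv2.resize(t,None,fx=5,fy=5,interpolation=cv2.INTER_CUBIC);b=cv2.resize(s,(350,500*90//100),interpolation=cv2.INTER_CUBIC)
b=cv2.resize(s,(340,382),interpolation=cv2.INTER_CUBIC)
o=np.zeros((500,790,3),np.uint8);o[:500,:450]=a;o[:382,450:]=b;cv2.imwrite("pics/crop1.png",o)
E
cat > h.py <<'E'
import numpy as np
from cell import robot, read_camera
def ray(c,u,v):
    P=np.array(c["pose"]); d=P[:3,:3]@[(u-c["cx"])/c["fx"],(v-c["cy"])/c["fy"],1]
    return P[:3,3],d
def onz(c,u,v,z):
    o,d=ray(c,u,v); return o+d*(z-o[2])/d[2]
def proj(c,p):
    P=np.array(c["pose"]); q=P[:3,:3].T@(np.array(p)-P[:3,3]); return c["fx"]*q[0]/q[2]+c["cx"],c["fy"]*q[1]/q[2]+c["cy"]
E
```

```text
(no output)
```

View pics/crop1.png

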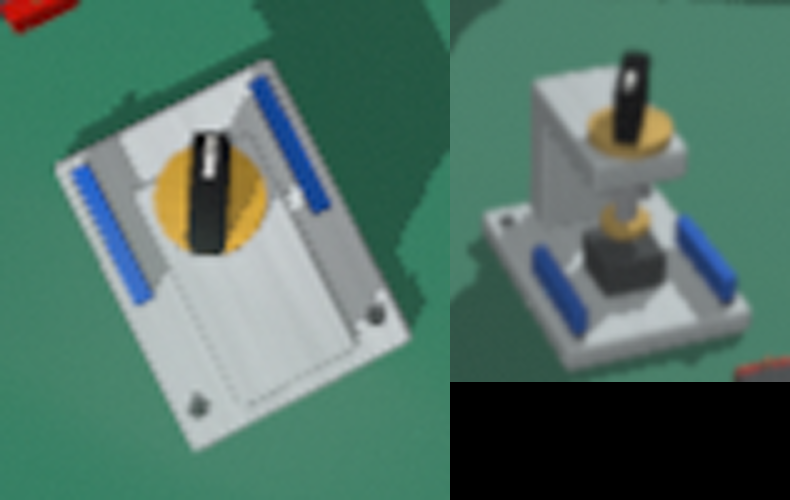

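The crop shows the bar nearly vertical in the top view, from about (237,221) to (236.5,246). Its white mark is at the upper end, and the brass skirt is centred near (237,234.5). The foot sits just above the anvil.

```bash
python3 - <<'E'
from h import *
import cv2
c=read_camera("top");im=c["image"];hsv=cv2.cvtColor(im,cv2.COLOR_RGB2HSV)
roi=np.zeros(im.shape[:2],np.uint8);roi[218:250,222:252]=1
br=((hsv[...,0]>12)&(hsv[...,0]<30)&(hsv[...,1]>110)&(roi>0)).astype(np.uint8)
bl=((hsv[...,2]<75)&(roi>0)).astype(np.uint8);
n,l,s,_=cv2.connectedComponentsWithStats(bl);k=l[233,237];
print("k",k,s[k])
pts=np.argwhere((l==k))[:,::-1].astype(np.float32)
print("bar rect",cv2.minAreaRect(pts))
b=np.argwhere(br)[:,::-1].astype(np.float32); print("brass",cv2.minEnclosingCircle(b),len(b))
(u,v),r=cv2.minEnclosingCircle(b)
for z in(.098,.102):print(onz(c,u,v,z))
# bar ends in the top face
for (u,v) in((237,221),(236.5,246)):print(onz(c,u,v,.134))
R=cv2.minAreaRect(pts);print("bar ctr",onz(c,*R[0],.120),onz(c,*R[0],.134))
s=read_camera("scene");
p=onz(c,u,v,.1)
o1,d1=ray(c,237.3,234.5)
# scene bar middle at crop px (633,97)->
print("scene top of bar", onz(s,230+(636-450)/4.25,150+53/4.25,.134), "skirt",onz(s,230+(630-450)/4.25,150+130/4.25,.100))
E
```

```text
k 1 [233 222   8  24 147]
bar rect ((236.5, 233.5), (23.0, 7.0), 90.0)
brass ((236.5, 234.5), 11.068072319030762) 230
[0.50698488 0.08285405 0.098     ]
[0.50661863 0.08276208 0.102     ]
[0.52755974 0.08106151 0.134     ]
[0.48356995 0.08209408 0.134     ]
bar ctr [0.5067627  0.08234213 0.12      ] [0.50544767 0.08202031 0.134     ]
scene top of bar [0.49224081 0.08769318 0.134     ] skirt [0.5079572  0.08710328 0.1       ]
```

```bash
python3 drive.py '[[0,0,0,0,0,-0.09],[0,0,0,0,0,-0.09],[0,0,0,0,0,-0.09],[-0.025,-0.03,0,0,0,0],[-0.025,-0.03,0,0,0,0],[-0.025,-0.03,0,0,0,0],[-0.025,-0.03,0,0,0,0],[-0.025,-0.03,0,0,0,0]]' 0.06
python3 drive.py '[[-0.025,-0.03,0,0,0,0],[-0.025,-0.03,0,0,0,0],[-0.025,-0.03,0,0,0,0],[-0.025,-0.03,0,0,0,0],[-0.025,-0.03,0,0,0,0],[-0.025,-0.03,0,0,0,0],[-0.025,-0.03,0,0,0,0],[-0.025,-0.03,0,0,0,0]]'
```

```text
time: 0.87
tool_pos: [0.2659, 0.3543, 0.4047]
tool_rot: [3.142, 0.0, 3.142]
contact_force: [0.6, 0.7, 0.2]
opening: 0.0599
grip_force: 0.0
time: 1.53
tool_pos: [0.4659, 0.1138, 0.4047]
tool_rot: [3.141, 0.0, 3.141]
contact_force: [0.6, 0.2, 0.0]
opening: 0.06
grip_force: 0.0
```

```bash
python3 drive.py '[[-0.02,-0.015,0,0,0,0],[-0.021,-0.015,0,0,0,0],[0,0,0.03,0,0,0],[0,0,0.03,0,0,0],[0,0,0,0,0,0],[0,0,0,0,0,0]]'
python3 - <<'E'
from h import *
import cv2
S=robot.observe();print(S["tool_pos"],S["qpos"],S["torque"],S["contact_force"])
o=[]
for n in("top","scene"):
    c=read_camera(n);g=np.append(S["tool_pos"][:2],.134);u,v=map(int,proj(c,g))
    print(n,u,v);o.append(cv2.resize(c["image"][v-45:v+45,u-45:u+45,::-1],(400,400),interpolation=cv2.INTER_CUBIC))
cv2.imwrite("pics/crop2.png",np.hstack(o))
E
```

```text
time: 2.03
tool_pos: [0.5058, 0.0855, 0.3439]
tool_rot: [3.142, -0.004, 3.141]
contact_force: [0.9, -0.6, 0.8]
opening: 0.0602
grip_force: 0.0
[0.50581649 0.08553031 0.34389342] [ 1.79926882e-02  3.79621456e-01  1.64773122e+00  1.26717869e-04
  1.11801204e+00 -1.55188693e+00] [ 0.0335645   0.00049527 -0.03120867] [ 0.92609916 -0.61809217  0.83875364]
top 234 233
scene 272 165
```

View pics/crop2.png

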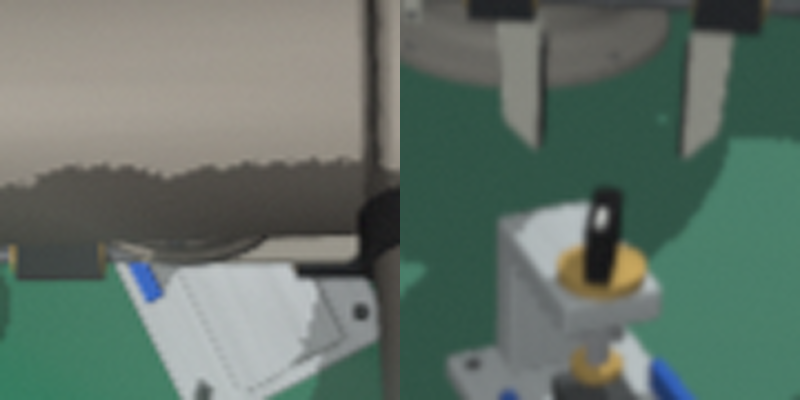

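The scene half of the crop shows the bar top at u≈605 between the fingertips, whose midpoint is at u≈612. That puts the tool about 3 mm too far along +y. The arm hides the bar in the top half. I'll correct y by −3 mm and descend.

```bash
python3 drive.py '[[-0.001,-0.003,0.02,0,0,0],[0,0,0.02,0,0,0],[0,0,0.016,0,0,0],[0,0,0,0,0,0],[0,0,0,0,0,0]]'
python3 drive.py '[[0,0,0,0,0,0],[0,0,0,0,0,0],[0,0,0,0,0,0],[0,0,0,0,0,0],[0,0,0,0,0,0],[0,0,0,0,0,0]]' 0 8
python3 -c "
from h import *
S=robot.observe();print(S['torque'],S['contact_force'],S['qpos'][5],S['tool_rot'])"
```

```text
time: 2.55
tool_pos: [0.5074, 0.0828, 0.29]
tool_rot: [3.142, 0.001, 3.141]
contact_force: [0.7, 0.2, -0.1]
opening: 0.0599
grip_force: 0.0
time: 3.05
tool_pos: [0.5071, 0.0826, 0.289]
tool_rot: [3.142, 0.0, 3.141]
contact_force: [-0.6, 0.4, -0.7]
opening: 0.0246
grip_force: 0.0
[ 0.00124097 -0.04713462  0.00140852] [-0.57313049  0.41873652 -0.6513417 ] -1.557886365259063 [3.14153820e+00 3.93190037e-04 3.14079465e+00]
```

```bash
python3 drive.py '[[0,0,0,0,0,0],[0,0,0,0,0,0],[0,0,0,0,0,0],[0,0,0,0,0,0],[0,0,0,0,0,0],[0,0,0,0,0,0]]' 0 20
python3 -c "
from h import *
S=robot.observe();print(S['torque'],S['contact_force'],S['qpos'][5],S['tool_rot'])"
```

```text
time: 3.55
tool_pos: [0.5068, 0.0836, 0.2888]
tool_rot: [3.139, -0.0, 3.141]
contact_force: [-1.3, 5.8, 2.4]
opening: 0.0139
grip_force: 20.0
[ 1.15741635  0.18993165 -0.05116973] [-1.29276665  5.82033473  2.44929738] -1.5578012948764524 [ 3.13927898e+00 -4.59484607e-04  3.14055329e+00]
```

```bash
cat > t.py <<'E'
from h import *
S=robot.observe();print('T',np.round(S['torque'],3),'F',np.round(S['contact_force'],1),'q6',round(S['qpos'][5],3),'yaw',S['tool_rot'][2],'eff6',round(S['joint_efforts'][5],3))
E
python3 drive.py '[[0,0.001,0.002,0,0,0],[0,0,0,0,0,0],[0,0,0,0,0,0]]'; python3 t.py
python3 drive.py '[[0,0,0,0,0,0.1],[0,0,0,0,0,0.1],[0,0,0,0,0,0.1],[0,0,0,0,0,0.1]]'; python3 t.py
```

```text
time: 3.8
tool_pos: [0.5069, 0.084, 0.2884]
tool_rot: [3.141, 0.001, 3.141]
contact_force: [-5.8, 1.5, 15.0]
opening: 0.0136
grip_force: 20.0
T [0.317 0.892 0.001] F [-5.8  1.5 15. ] q6 -1.556 yaw 3.140914320207345 eff6 -0.026
time: 4.13
tool_pos: [0.5068, 0.0836, 0.2884]
tool_rot: [3.141, 0.001, 2.736]
contact_force: [-6.8, -0.7, 16.1]
opening: 0.0138
grip_force: 20.0
T [-0.247  1.     0.028] F [-6.8 -0.7 16.1] q6 -1.151 yaw 2.736291151548575 eff6 -1.54
```

```bash

python3 drive.py '[[0,0,-0.002,0,0,0.1],[0,0,0,0,0,0.1],[0,0,0,0,0,0.05],[0,0,0,0,0,0]]'; python3 t.py
python3 drive.py '[[0,0,0,0,0,0.08],[0,0,0,0,0,0.08],[0,0,0,0,0,0.04],[0,0,0,0,0,0]]'; python3 t.py
```

```text
time: 4.47
tool_pos: [0.5069, 0.0834, 0.2885]
tool_rot: [-3.141, -0.001, 2.489]
contact_force: [-1.6, -1.7, -0.5]
opening: 0.0142
grip_force: 20.0
T [-0.382  0.177 -0.073] F [-1.6 -1.7 -0.5] q6 -0.904 yaw 2.4891030731125374 eff6 0.784
time: 4.8
tool_pos: [0.5068, 0.0833, 0.2885]
tool_rot: [-3.14, -0.0, 2.291]
contact_force: [-3.1, -3.2, 0.6]
opening: 0.0142
grip_force: 20.0
T [-0.658  0.296  0.002] F [-3.1 -3.2  0.6] q6 -0.706 yaw 2.291288206414106 eff6 0.622
```

```bash
cat > t.py <<'E'
from h import *
import sys
T=[];F=[]
for _ in range(3):
    read_camera("top");S=robot.observe();T.append(S['torque'][2]);F.append(S['contact_force'])
t=np.mean(T);print('T',np.round(t,3),np.round(T,3),'F',np.round(np.mean(F,0),1),'q6',round(S['qpos'][5],3),'yaw',round(S['tool_rot'][2],3),'open',round(S['opening'],4))
sys.exit(int(t>0.14))
E
python3 t.py &&
python3 drive.py '[[0,0,0,0,0,0.06],[0,0,0,0,0,0.06],[0,0,0,0,0,0]]' >/dev/null && python3 t.py &&
python3 drive.py '[[0,0,0,0,0,0.06],[0,0,0,0,0,0.06],[0,0,0,0,0,0]]' >/dev/null && python3 t.py &&
python3 drive.py '[[0,0,0,0,0,0.06],[0,0,0,0,0,0.06],[0,0,0,0,0,0]]' >/dev/null && python3 t.py &&
python3 drive.py '[[0,0,0,0,0,0.06],[0,0,0,0,0,0.06],[0,0,0,0,0,0]]' >/dev/null && python3 t.py
```

```text
T -0.032 [-0.043 -0.036 -0.016] F [-3.2 -3.7  0.9] q6 -0.708 yaw 2.293 open 0.014
T -0.046 [-0.066 -0.015 -0.058] F [-3.4 -4.6  0.9] q6 -0.588 yaw 2.173 open 0.0137
T -0.028 [-0.041 -0.056  0.012] F [-4.3 -5.4  2.2] q6 -0.468 yaw 2.053 open 0.0141
T -0.031 [-0.002 -0.059 -0.03 ] F [-4.7 -5.6  2.1] q6 -0.348 yaw 1.933 open 0.0138
T -0.004 [-0.019 -0.003  0.01 ] F [-5.1 -5.9  2.4] q6 -0.228 yaw 1.813 open 0.0139
```

```bash
sed -i 's/int(t>0.14)/int(abs(t)>0.14)/' t.py
python3 drive.py '[[-0.001,-0.0013,0,0,0,0.06],[0,0,0,0,0,0.06],[0,0,0,0,0,0]]' >/dev/null && python3 t.py &&
python3 drive.py '[[0,0,0,0,0,0.06],[0,0,0,0,0,0.06],[0,0,0,0,0,0]]' >/dev/null && python3 t.py &&
python3 drive.py '[[0,0,0,0,0,0.06],[0,0,0,0,0,0.06],[0,0,0,0,0,0]]' >/dev/null && python3 t.py &&
python3 drive.py '[[0,0,0,0,0,0.06],[0,0,0,0,0,0.06],[0,0,0,0,0,0]]' >/dev/null && python3 t.py &&
python3 drive.py '[[0,0,0,0,0,0.06],[0,0,0,0,0,0.06],[0,0,0,0,0,0]]' >/dev/null && python3 t.py &&
python3 drive.py '[[0,0,0,0,0,0.06],[0,0,0,0,0,0.06],[0,0,0,0,0,0]]' >/dev/null && python3 t.py
```

```text
T -0.039 [-0.033 -0.08  -0.003] F [-2.2  1.1 -0.8] q6 -0.111 yaw 1.693 open 0.0139
T -0.054 [-0.084 -0.034 -0.044] F [-3.8  2.6 -0.3] q6 0.009 yaw 1.573 open 0.0142
T -0.055 [ 0.002 -0.095 -0.073] F [-3.9  3.2  0.1] q6 0.128 yaw 1.454 open 0.0142
T -0.052 [-0.024 -0.077 -0.055] F [-4.5  3.1  0.4] q6 0.248 yaw 1.334 open 0.0141
T -0.044 [-0.089 -0.026 -0.016] F [-5.3  3.3  1.3] q6 0.368 yaw 1.214 open 0.0137
T -0.021 [ 0.022 -0.049 -0.034] F [-5.8  3.9  1.6] q6 0.488 yaw 1.094 open 0.0137
```

```bash

python3 drive.py '[[0,-0.0014,0,0,0,0.06],[0,0,0,0,0,0.06],[0,0,0,0,0,0]]' >/dev/null && python3 t.py &&
python3 drive.py '[[0,0,0,0,0,0.05],[0,0,0,0,0,0.05],[0,0,0,0,0,0]]' >/dev/null && python3 t.py &&
python3 drive.py '[[0,0,0,0,0,0.05],[0,0,0,0,0,0.05],[0,0,0,0,0,0]]' >/dev/null && python3 t.py &&
python3 drive.py '[[0,0,0,0,0,0.05],[0,0,0,0,0,0.05],[0,0,0,0,0,0]]' >/dev/null && python3 t.py &&
python3 drive.py '[[0,0,0,0,0,0.05],[0,0,0,0,0,0.05],[0,0,0,0,0,0]]' >/dev/null && python3 t.py &&
python3 drive.py '[[0,0,0,0,0,0.05],[0,0,0,0,0,0.05],[0,0,0,0,0,0]]' >/dev/null && python3 t.py
```

```text
T -0.049 [-0.099 -0.064  0.016] F [-2.1  1.8 -2.9] q6 0.61 yaw 0.974 open 0.0137
T -0.045 [-0.101 -0.035  0.002] F [-1.9  2.  -3.6] q6 0.71 yaw 0.873 open 0.0135
T -0.028 [-0.041 -0.035 -0.007] F [-1.9  3.1 -3.7] q6 0.811 yaw 0.773 open 0.014
T -0.05 [-0.056 -0.03  -0.066] F [-2.3  4.3 -4.7] q6 0.911 yaw 0.673 open 0.0136
T 0.028 [ 0.082  0.008 -0.006] F [-2.5  4.6 -3.9] q6 1.011 yaw 0.573 open 0.0141
T 0.086 [0.052 0.127 0.078] F [-3.5  5.1 -3.8] q6 1.111 yaw 0.473 open 0.0137
```

```bash
sed -i 's/>0.14/>0.18/' t.py
python3 drive.py '[[0,0,0,0,0,0.04],[0,0,0,0,0,0],[0,0,0,0,0,0]]' >/dev/null && python3 t.py &&
python3 drive.py '[[0,0,0,0,0,0.04],[0,0,0,0,0,0],[0,0,0,0,0,0]]' >/dev/null && python3 t.py &&
python3 drive.py '[[0,0,0,0,0,0.04],[0,0,0,0,0,0],[0,0,0,0,0,0]]' >/dev/null && python3 t.py
```

```text
T 0.172 [0.204 0.137 0.174] F [-2.8  5.3 -3.5] q6 1.151 yaw 0.433 open 0.0138
T 0.258 [0.261 0.261 0.252] F [-3.2  5.7 -4.4] q6 1.191 yaw 0.393 open 0.0137
```

Torque is about 0.26 N m, so the foot has bottomed firmly. Next I'll back off a quarter turn (16 × −0.098).

```bash

python3 drive.py '[[0,0,0,0,0,-0.1],[0,0,0,0,0,-0.1],[0,0,0,0,0,-0.1],[0,0,0,0,0,-0.1],[0,0,0,0,0,-0.1],[0,0,0,0,0,-0.1],[0,0,0,0,0,-0.1],[0,0,0,0,0,-0.08]]' >/dev/null; python3 t.py
python3 drive.py '[[0,0,0,0,0,-0.1],[0,0,0,0,0,-0.1],[0,0,0,0,0,-0.1],[0,0,0,0,0,-0.1],[0,0,0,0,0,-0.1],[0,0,0,0,0,-0.1],[0,0,0,0,0,-0.1],[0,0,0,0,0,-0.1]]' >/dev/null; python3 t.py
```

```text
T 0.03 [0.044 0.036 0.011] F [-0.6  2.  -6.5] q6 0.414 yaw 1.17 open 0.0143
T 0.02 [-0.035  0.099 -0.004] F [  4.6   1.8 -11.2] q6 -0.383 yaw 1.967 open 0.014
```

```bash

python3 drive.py '[[0,0,0,0,0,0],[0,0,0,0,0,0],[0,0,0,0,0,0],[0,0,0,0,0,0],[0,0,0,0,0,0],[0,0,0,0,0,0],[0,0,0,0,0,0]]' 0.06
python3 drive.py '[[0,0,-0.02,0,0,0],[0,0,-0.04,0,0,0],[0,0,-0.04,0,0,0],[0,0,-0.03,0,0,0],[-0.03,0.0,0,0,0,0],[-0.04,0,0,0,0,0],[-0.04,0,0,0,0,0],[-0.04,0,0,0,0,0]]'
python3 drive.py '[[-0.04,0,0,0,0,0],[-0.04,0,0,0,0,0],[-0.04,0,0,0,0,0],[-0.04,0,0,0,0,0],[-0.04,0,0,0,0,0],[0,0,0,0,0,0]]'
python3 - <<'E'
from h import *
import cv2
o=[]
for n,(u,v,k) in(("top",(237,234,45)),("scene",(272,195,45))):
    c=read_camera(n);cv2.imwrite(f"pics/{n}3.png",c["image"][:,:,::-1]);o.append(cv2.resize(c["image"][v-k:v+k,u-k:u+k,::-1],(400,400),interpolation=cv2.INTER_CUBIC))
cv2.imwrite("pics/crop3.png",np.hstack(o))
E
```

```text
time: 14.37
tool_pos: [0.5048, 0.0829, 0.2889]
tool_rot: [3.141, 0.0, 1.97]
contact_force: [-0.6, -0.5, 0.1]
opening: 0.0561
grip_force: 0.0
time: 15.03
tool_pos: [0.5635, -0.0565, 0.4192]
tool_rot: [3.141, 0.0, 1.972]
contact_force: [0.7, 0.5, 0.1]
opening: 0.0597
grip_force: 0.0
time: 15.53
tool_pos: [0.642, -0.2463, 0.4162]
tool_rot: [-3.14, 0.001, 1.965]
contact_force: [-0.2, 0.2, -0.3]
opening: 0.0599
grip_force: 0.0
```

View pics/crop3.png

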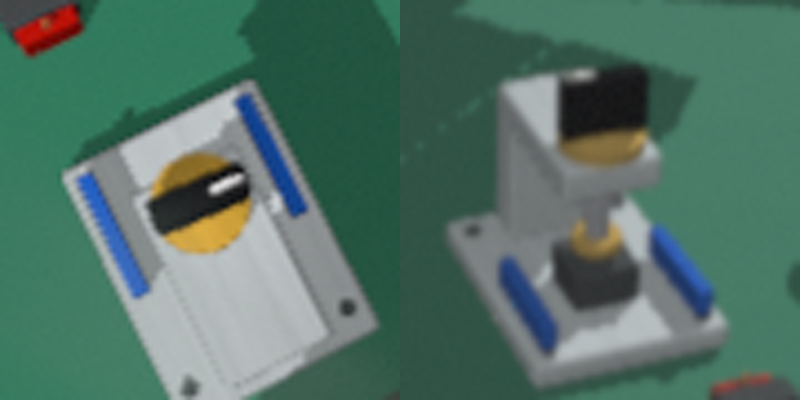

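The crop shows the bar's mark turned about 67° clockwise from where it started. That matches the tool's net turn of 1.17 rad, so the bar did not slip in the grip. The gripper is clear and the transformer looks undisturbed.

```bash
python3 -c "
from cell import robot, read_camera
print(robot.hand_in())"
```

```text
the job is handed in; nothing more can be done
None
```

The job is handed in: I turned the thumbscrew clockwise until the foot bottomed at a measured 0.26 N m (firm, not forced), backed it off a quarter turn (1.57 rad), let go and moved the gripper clear, at about 16 s of the 72 s allowed; the hand-in call returned no verdict.

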